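# Sort solid ballast bars from hollow spacer bars by their weight

### The job

Three aluminium bars lie on the bench by the mask aligner and look the same, but some are solid ballast and the others are hollow spacers: lift each one to feel which it is. Lay every hollow bar in the shallow white tray and every solid bar in the deep white tray, each lying flat on the tray's floor, set down gently rather than dropped. Leave the other things on the bench where they are.

Things in the scene. Friction and masses are not known exactly. Their poses are not given: they have to be found in the camera images.
- bar_1: Plain closed aluminium bar, 150 mm (its x axis) by 40 x 40 mm, origin at its centre. Starts level on a 4 mm dark rubber pad, centre 24 mm above the bench, one of its 40 mm faces up. Either solid (0.57-0.70 kg) or hollow (0.22-0.28 kg), nothing outside shows which; one or two of the three are solid, redrawn each time. Grip across the width at mid-length.
- bar_2: Plain closed aluminium bar, 150 mm (its x axis) by 40 x 40 mm, origin at its centre. Starts level on a 4 mm dark rubber pad, centre 24 mm above the bench, one of its 40 mm faces up. Either solid (0.57-0.70 kg) or hollow (0.22-0.28 kg), nothing outside shows which; one or two of the three are solid, redrawn each time. Grip across the width at mid-length.
- bar_3: Plain closed aluminium bar, 150 mm (its x axis) by 40 x 40 mm, origin at its centre. Starts level on a 4 mm dark rubber pad, centre 24 mm above the bench, one of its 40 mm faces up. Either solid (0.57-0.70 kg) or hollow (0.22-0.28 kg), nothing outside shows which; one or two of the three are solid, redrawn each time. Grip across the width at mid-length.
- shallow_tray: Shallow tray, for hollow bars: white open tray fixed to the bench, 200 mm (its x) by 230 mm (its y), walls and floor 4 mm thick, walls 18 mm high; origin under its centre at bench height. Two bars fit side by side along its x at y = -48 and +48 mm. Its x points roughly away from the robot; it may be on the robot's left or right.
- deep_tray: Deep tray, for solid bars: white open tray fixed to the bench, 200 mm (its x) by 230 mm (its y), walls and floor 4 mm thick, walls 50 mm high; origin under its centre at bench height. Two bars fit side by side along its x at y = -48 and +48 mm. Its x points roughly away from the robot; it may be on the robot's left or right.
- mask_frame: Bystander, leave where it is: black square mask frame with a glass pane, 100 x 100 x 10 mm, origin at the underside.
- dish: Bystander, leave where it is: glass dish, 84 mm across, 28 mm high.
- driver: Bystander, leave where it is: screwdriver, 150 mm long.
- stub: Bystander, leave where it is: round aluminium flanged stub standing upright, 48 mm across, 60 mm high (not one of the bars).
- jar: Bystander, leave where it is: white jar, 64 mm across, 70 mm high.
There are look-alikes about, which are no part of the job. Leave any orange or yellow look-alike of the bar_1 alone.

How it is judged:
By the outcome, as a careful person would: the job done as asked, in the order asked, and still so for the second after the job is handed in, with the robot touching nothing.
It also fails if it takes over 72 s, if anything falls off the work surface, if the arm or the gripper's body presses on something with over 40 N, if the wrist force passes 120 N, or if a joint passes its speed limit or range.

### The arm

A 6-joint arm with a two-finger parallel gripper is mounted at the origin on the work surface. World frame = base frame: x ahead of the robot, y to its left, z up, the work surface at z = 0. Lengths are in mm, angles in rad, forces in N, time in s.
With the tool pointing down it reaches from about 275 to 750 mm from the base axis. Payload 10.2 kg.
Tool frame: the origin (TCP) lies at the very end of the fingers, on their centre line; the grasp point (between the pads) lies 19 mm behind it; z points along the fingers, y is the line along which they close (so a half turn about z gives the same grasp; the last joint's range is limited). The gripper opens to 85 mm and grips with 20 to 120 N. Pads are 22 mm wide; open, the fingers measure 114 mm over their backs; the gripper's body (76 mm by 85 mm) begins 54 mm behind the grasp point. The pads swing forward as they close: fully open they stand 13 mm farther back than shut.
Start: joints at [1.01, 0.313, 1.498, -0, 1.331, -0.223], TCP at [174.004, 495.332, 231.294] pointing down, gripper open.
Joint ranges: [-2.94, 2.94], [-0.97, 2.17], [0.19, 2.56], [-1.23, 4.37], [0.02, 3.11], [-2.88, 2.88]. Speed limits (rad/s): [2.39, 2.39, 3.01, 3.14, 3.14, 3.14].

### API

Orientations are given as a unit quaternion [w, x, y, z].
In Python, from rig import * gives the robot as it stands. The module is installed in compiled form; this text tells all that it offers.
- The arm moves only by the shell command python3 -m crank 'ROWS' [FORCE]. ROWS is JSON, a list that holds one entry, the list of rows, each a list of 7 numbers: the shift along the tool's x, y, z in units of 25 mm (1.0 is 25 mm), then the turn, a rotation vector about the tool's x, y, z in units of 8 degrees (1.0 is 8 degrees), then the finger opening in mm, from 0 to 85.4. A call has exactly 8 rows; each row shifts and turns the commanded pose from where the row before left it, along the tool's axes as they then stand; what a row does not reach is not made up. A row lasts 1/10 s, in which the tool goes at most 50 mm and 8.59 degrees, less where a joint would pass 70% of its speed; a pose out of reach is approached as far as the arm can. A call is refused whole if a number of a shift passes 1 or a number of a turn 1, either way. A call with a gripper value outside its range is refused whole. The fingers move at their own pace and stop on an object; FORCE is the grip in N (left out, the last holds). Time passes only in rows, so rows that do not move let the fingers close, or fill a call up. It gives the time, the measured TCP pose, the force, the opening and the grip force at its end, in the units of the state.
- sense(): the state, without advancing time (a new reading comes with each control period).
- capture(name): name is "scene" or "top"; returns the picture (384x512x3 uint8, blue, green, red); there is no depth.
- camera_model(name): a dict with "fx", "fy", "cx", "cy" (pixels), "world_from_camera" (4x4, takes a point from camera to world coordinates). Camera axes: x right, y up, looking along -z (the intrinsics and any distortion apply to the point x, -y, -z); pixel columns grow to the right and rows downward; lengths in mm; the calibration is good to about 2 mm. A picture is of the moment at which its call begins. camera_model takes no time and is no camera call.
- finish_job(): hands the job in; it is judged then, once.
The state is a dict: "time_s": time; "joints": joint angles; "dq": joint speeds; "tau": joint torques, N m; "eef_pos": TCP position; "ee_rot": TCP orientation; "force": force on the tool from outside, world axes, zero at the start; "wrist_torque": the same for the moment, N m; "grip_width": opening from 0.0 (shut) to 1.0 (fully open); "grip_force": force on a finger pad.
Only numpy, scipy, OpenCV 4.12 (cv2) and the standard library are available. Lean on these libraries where they do the work, as an engineer would, in place of code of your own. Each camera call takes 0.05 s, during which the arm holds its last target. There are 200 camera calls.

## Working session

There is one attempt and no reset: what is moved stays moved. The work goes in short steps, Python scripts to look and compute and a shell command to move; the robot and the scene stay as the last step left them, time stands still between calls to the robot, and variables do not carry over. Pictures are saved under pics/ and viewed, at most 10 in all, crops included, and the job is handed in when it is done.

```bash
mkdir -p pics
python3 - <<'E'
from rig import *
import cv2
for n in("scene","top"):
    cv2.imwrite(f"pics/{n}0.png",capture(n))
    m=camera_model(n);print(n,{k:(v if k!="world_from_camera" else [[round(float(a),3) for a in r] for r in v]) for k,v in m.items()})
s=sense();print(s)
E
```

```text
scene {'fx': 361.98110258260635, 'fy': 361.98110258260635, 'cx': 248.24517115614802, 'cy': 193.91397923999122, 'world_from_camera': [[0.316, -0.646, 0.695, 1239.56], [0.949, 0.211, -0.235, -239.043], [0.005, 0.733, 0.68, 759.196], [0.0, 0.0, 0.0, 1.0]]}
top {'fx': 381.36288357431783, 'fy': 381.36288357431783, 'cx': 255.4822708800035, 'cy': 187.32966749778433, 'world_from_camera': [[-0.006, 0.985, -0.172, 354.241], [-1.0, -0.006, 0.001, -15.843], [-0.0, 0.172, 0.985, 1033.369], [0.0, 0.0, 0.0, 1.0]]}
{'time_s': 0.1, 'joints': array([ 1.00958619e+00,  3.13412516e-01,  1.49833394e+00,  2.54050285e-05,
        1.33102065e+00, -2.23407960e-01]), 'dq': array([ 1.04667825e-03, -1.13951786e-03, -1.33222082e-03,  9.68423789e-04,
        1.79593243e-03, -3.61416773e-05]), 'tau': array([ 3.17112783e-03, -4.12893176e+01, -2.60146379e+01, -1.29190748e-04,
        2.98962295e-03, -4.22239532e-05]), 'eef_pos': array([173.88024157, 495.13312252, 230.79308575]), 'ee_rot': array([-2.35909802e-04,  1.68102127e-01,  9.85769410e-01, -5.37896133e-04]), 'force': array([-0.05293943, -0.1029111 ,  0.16734393]), 'wrist_torque': array([ 0.08438073,  0.00843375, -0.01722898]), 'grip_force': 0.0, 'grip_width': 0.999158648725159}
```

View pics/scene0.png

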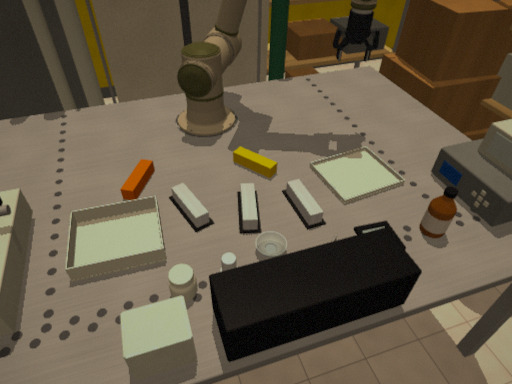

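View pics/top0.png

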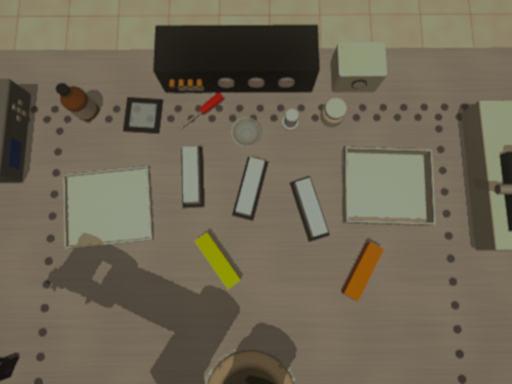

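The scene view agrees with the top view. In the top picture there are five bar-shaped things:
- Grey aluminium bars on dark pads at (192,177), (251,187) and (311,208). These three fit the description.
- A yellow one at (218,260) and an orange one at (363,271), which are look-alikes without pads and will be left alone.

The shallow tray is on the left at (108,206) and the deep tray is on the right at (388,186). Next I'll measure and confirm in one crop.

```bash
cat > h.py <<'E'
from rig import *
import cv2, numpy as np
def cast(n,uv,z):
    m=camera_model(n);T=np.array(m["world_from_camera"])
    uv=np.atleast_2d(np.asarray(uv,float))
    d=np.c_[(uv[:,0]-m["cx"])/m["fx"],-(uv[:,1]-m["cy"])/m["fy"],-np.ones(len(uv))]@T[:3,:3].T
    o=T[:3,3];return o+d*((z-o[2])/d[:,2])[:,None]
def rect(n,mask,seed,z):
    k,lab=cv2.connectedComponents(mask.astype(np.uint8));l=lab[seed[1],seed[0]]
    assert l>0,seed
    c=max(cv2.findContours((lab==l).astype(np.uint8),0,1)[0],key=cv2.contourArea)
    hull=cv2.convexHull(c)[:,0]
    w=cast(n,hull,z)[:,:2].astype(np.float32)
    (cx,cy),(a,b),t=cv2.minAreaRect(w)
    if a<b:a,b,t=b,a,t+90
    return np.round([cx,cy,a,b,(t+90)%180-90],1),hull
E
python3 - <<'E'
from h import *
for n,bs,ts in(("top",[(192,177),(251,187),(311,208)],[(108,206,18),(388,186,50)]),("scene",[(304,202),(249,206),(190,205)],[(355,175,4),(115,236,4)])):
    im=capture(n);g=im.min(2);o=im.copy()
    sat=im.max(2).astype(int)-g
    print(n,[im[v,u].tolist() for u,v in bs],[im[v,u].tolist() for u,v,_ in ts])
    for s in bs:
        t=0.8*int(g[s[1],s[0]])
        r,h=rect(n,g>t,s,44);print(r);cv2.polylines(o,[h],1,(0,0,255),1)
    for u,v,z in ts:
        for zz in(4,z):
            r,h=rect(n,g>0.85*int(g[v,u]),(u,v),zz);print('tray',zz,r)
        cv2.polylines(o,[h],1,(255,0,0),1)
    if n=="top":cv2.imwrite("pics/c1.png",cv2.resize(o[100:300,50:450],None,fx=2,fy=2,interpolation=2))
E
```

```text
top [[140, 151, 144], [140, 149, 143], [137, 150, 145]] [[130, 152, 144], [130, 152, 144]]
[566.  156.6 148.9  37.2   1.5]
[533.3  -1.7 149.3  38.9 -14.9]
[ 475.8 -161.3  148.3   39.1   16.5]
tray 4 [482.2 382.7 220.2 195.6 -84.3]
tray 18 [480.4 377.3 217.2 193.  -84.3]
tray 4 [ 536.2 -372.   214.   182.5   88. ]
tray 50 [ 528.1 -356.1  204.4  174.4   88. ]
scene [[157, 183, 177], [152, 177, 177], [158, 185, 178]] [[145, 184, 176], [144, 182, 173]]
[565.7 159.5 149.7  39.9   2.7]
[533.5   0.6 150.3  41.1 -14.5]
[ 475.6 -160.1  149.1   39.9   16.6]
tray 4 [480.2 386.9 211.6 181.3 -84.4]
tray 4 [480.2 386.9 211.6 181.3 -84.4]
tray 4 [ 498.2 -365.1  223.   190.3   87.8]
tray 4 [ 498.2 -365.1  223.   190.3   87.8]
```

View pics/c1.png

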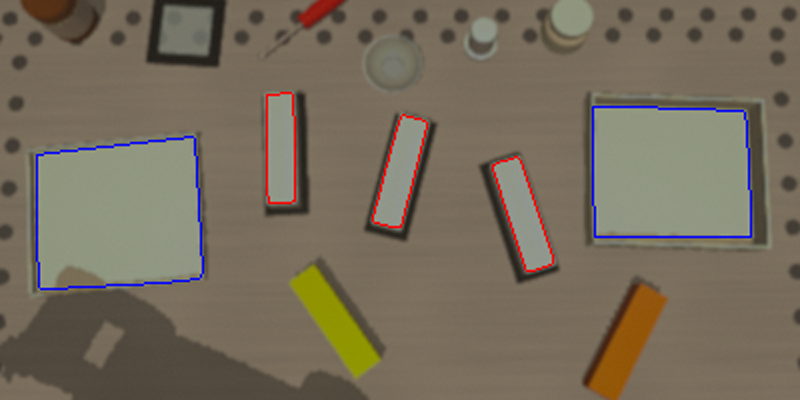

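All three outlined blobs are the grey bars on pads. The two views agree on each bar to about 3 mm, and the sizes come out at 150 x 40. In the crop, the rim corners of the shallow tray are near (30,150), (200,134), (206,280) and (33,294), and those of the deep tray near (592,93), (763,99), (770,248) and (586,244). I'll fix the tray poses from the rims and plan the first approach.

```bash
cat >> h.py <<'E'
from scipy.spatial.transform import Rotation as Ro
def plan(x,y,z,th):
    """th: bar/tray x-axis angle deg; tool y goes to th+90 (mod 180)"""
    s=sense();q=s["ee_rot"];R=Ro.from_quat([q[1],q[2],q[3],q[0]]).as_matrix()
    yaw=np.degrees(np.arctan2(R[1,1],R[0,1]));d=(th+90-yaw+90)%180-90
    R2=Ro.from_euler('z',d,degrees=True).as_matrix()@R
    v=R2.T@(np.array([x,y,z])-s["eef_pos"])/25
    print("t",round(s["time_s"],2),"pos",s["eef_pos"].round(1),"tilt",round(np.degrees(np.arccos(-R[2,2])),2),"turn units",round(-d/8,2),"shift units",v.round(2),"F",s["force"].round(2),"w",round(s["grip_width"]*85.4,1),"gf",round(s["grip_force"],1),"j6",s["joints"][5].round(2))
E
python3 - <<'E'
from h import *
for nm,c,z in(("sh",[(30,150),(200,134),(206,280),(33,294)],18),("dp",[(592,93),(763,99),(770,248),(586,244)],50)):
    w=cast("top",np.array(c)/2+[50,100],z)[:,:2]
    print(nm,w.round(0).tolist(),w.mean(0).round(1),"edges",np.linalg.norm(w-np.roll(w,-1,0),axis=1).round(0))
    for i in range(4):
        e=w[(i+1)%4]-w[i];print(round(np.degrees(np.arctan2(e[1],e[0])),1),end=' ')
    print()
# scene rim corners: (u,v) deep by eye
w=cast("scene",[(68,207),(160,199),(165,267),(69,276)],50)[:,:2];print(w.round(0).tolist())
w=cast("scene",[(310,173),(364,149),(403,180),(349,200)],18)[:,:2];print(w.round(0).tolist(),w.mean(0))
plan(566,158,110,2)
E
```

```text
sh [[569.0, 501.0], [590.0, 271.0], [392.0, 255.0], [375.0, 481.0]] [481.5 376.9] edges [231. 198. 227. 195.]
-84.8 -175.3 94.3 5.7 
dp [[635.0, -259.0], [626.0, -486.0], [428.0, -478.0], [434.0, -242.0]] [ 530.8 -366.2] edges [228. 198. 237. 202.]
-92.4 177.7 88.4 -4.9 
[[411.0, -484.0], [458.0, -238.0], [695.0, -261.0], [651.0, -475.0]]
[[450.0, 237.0], [389.0, 474.0], [573.0, 501.0], [600.0, 293.0]] [502.96902976 376.15634932]
t 0.2 pos [173.9 495.2 231. ] tilt 0.04 turn units -2.67 shift units [-15.2  -14.02   4.85] F [-0.39  0.43 -0.51] w 85.2 gf 0.0 j6 -0.22
```

```bash
python3 -m crank '[[[0,0,0.6,0,0,-0.89,85],[0,0,0.6,0,0,-0.89,85],[0,0,0.6,0,0,-0.89,85],[-0.5,-0.46,0.2,0,0,0,85],[-1,-0.92,0.2,0,0,0,85],[-1,-0.92,0.2,0,0,0,85],[-1,-0.92,0.2,0,0,0,85],[-1,-0.92,0.2,0,0,0,85]]]' 40
python3 -m crank '[[[-1,-0.92,0.2,0,0,0,85],[-1,-0.92,0.2,0,0,0,85],[-1,-0.92,0.2,0,0,0,85],[-1,-0.92,0.2,0,0,0,85],[-1,-0.92,0.2,0,0,0,85],[-1,-0.92,0.2,0,0,0,85],[-1,-0.92,0.2,0,0,0,85],[-1,-0.92,0.2,0,0,0,85]]]'
python3 -m crank '[[[-1,-0.93,0.2,0,0,0,85],[-1,-0.93,0.1,0,0,0,85],[-0.5,-0.6,0,0,0,0,85],[-0.2,-0.2,0,0,0,0,85],[0,0,0,0,0,0,85],[0,0,0,0,0,0,85],[0,0,0,0,0,0,85],[0,0,0,0,0,0,85]]]'
python3 -c "from h import *;plan(566,158,12,2)"
```

```text
time_s: 1.0
eef_pos: [290.8, 394.8, 161.0]
ee_rot: [-0.0, -0.018, 1.0, -0.0]
force: [0.6, -0.3, -0.1]
grip_width: 0.996
grip_force: 0.0
time_s: 1.8
eef_pos: [497.3, 217.8, 121.0]
ee_rot: [-0.0, -0.017, 1.0, -0.0]
force: [-0.6, 1.2, 0.4]
grip_width: 0.993
grip_force: 0.0
time_s: 2.6
eef_pos: [565.7, 155.6, 114.0]
ee_rot: [0.0, -0.018, 1.0, 0.0]
force: [0.9, -0.1, -0.3]
grip_width: 0.997
grip_force: 0.0
t 2.6 pos [565.7 155.6 114. ] tilt 0.01 turn units 0.01 shift units [-0.02  0.09  4.08] F [ 0.94 -0.07 -0.27] w 85.2 gf 0.0 j6 -1.54
```

```bash
python3 -m crank '[[[0,0.09,0.8,0,0,0,85],[0,0,0.9,0,0,0,85],[0,0,0.9,0,0,0,85],[0,0,0.8,0,0,0,85],[0,0,0.45,0,0,0,85],[0,0,0.2,0,0,0,85],[0,0,0,0,0,0,60],[0,0,0,0,0,0,30]]]' 60
python3 -m crank '[[[0,0,0,0,0,0,30],[0,0,0,0,0,0,30],[0,0,0,0,0,0,30],[0,0,0,0,0,0,30],[0,0,-0.2,0,0,0,30],[0,0,-0.4,0,0,0,30],[0,0,-0.6,0,0,0,30],[0,0,-0.8,0,0,0,30]]]'
python3 -m crank '[[[0,0,-0.8,0,0,0,30],[0,0,-0.8,0,0,0,30],[0,0,-0.6,0,0,0,30],[0,0,-0.2,0,0,0,30],[0,0,0,0,0,0,30],[0,0,0,0,0,0,30],[0,0,0,0,0,0,30],[0,0,0,0,0,0,30]]]'
python3 -c "
from h import *
plan(566,158,12,2);capture('top');print(sense()['force']);cv2.imwrite('pics/l1.png',capture('scene'));print(sense()['force'])
for sx,sy in((1,1),(1,-1)): pass
plan(481-48*-.087,377-48,110,5)
plan(531+48*.035,-367+48,110,-2)"
```

```text
time_s: 3.4
eef_pos: [566.6, 157.2, 13.4]
ee_rot: [0.001, -0.018, 1.0, 0.0]
force: [-1.1, 0.3, -0.1]
grip_width: 0.683
grip_force: 0.0
time_s: 4.2
eef_pos: [565.5, 157.1, 63.2]
ee_rot: [-0.001, -0.017, 1.0, -0.0]
force: [-0.4, -0.9, -5.8]
grip_width: 0.46
grip_force: 61.4
time_s: 5.0
eef_pos: [565.8, 157.1, 121.9]
ee_rot: [-0.001, -0.017, 1.0, -0.0]
force: [0.1, 0.2, -5.9]
grip_width: 0.46
grip_force: 61.6
t 5.0 pos [565.8 157.1 121.9] tilt 0.07 turn units 0.0 shift units [-0.02  0.04  4.39] F [ 0.15  0.24 -5.88] w 39.3 gf 61.6 j6 -1.53
[-0.50291278 -0.33073894 -5.7255166 ]
[-0.3548203   0.37078998 -6.72227787]
t 5.1 pos [565.9 157.1 122.1] tilt 0.05 turn units -0.37 shift units [2.62 7.13 0.49] F [-0.35  0.37 -6.72] w 39.2 gf 61.6 j6 -1.53
t 5.1 pos [565.9 157.1 122.1] tilt 0.05 turn units 0.5 shift units [  0.66 -19.08   0.49] F [-0.35  0.37 -6.72] w 39.2 gf 61.6 j6 -1.53
```

Bar 1 of my order (left one, at (192,177)) pulls about 6 N, so it's solid, about 0.6 kg. It goes in the deep tray, y = -48 slot.

```bash
python3 -m crank '[[[0,0,0,0,0,0.5,30],[0.03,-0.4,0,0,0,0,30],[0.03,-0.8,0,0,0,0,30],[0.03,-1,0,0,0,0,30],[0.03,-1,0,0,0,0,30],[0.03,-1,0,0,0,0,30],[0.03,-1,0,0,0,0,30],[0.03,-1,0,0,0,0,30]]]'
python3 -m crank '[[[0.03,-1,0,0,0,0,30],[0.03,-1,0,0,0,0,30],[0.03,-1,0,0,0,0,30],[0.03,-1,0,0,0,0,30],[0.03,-1,0,0,0,0,30],[0.03,-1,0,0,0,0,30],[0.03,-1,0,0,0,0,30],[0.03,-1,0,0,0,0,30]]]'
python3 -m crank '[[[0.03,-1,0,0,0,0,30],[0.03,-1,0,0,0,0,30],[0.03,-1,0,0,0,0,30],[0.03,-1,0,0,0,0,30],[0.03,-1,0,0,0,0,30],[0.03,-1,0,0,0,0,30],[0.03,-1,0,0,0,0,30],[0,-0.5,0,0,0,0,30]]]'
python3 -m crank '[[[0,-0.3,0,0,0,0,30],[0,0,0,0,0,0,30],[0,0,0,0,0,0,30],[0,0,0,0,0,0,30],[0,0,0,0,0,0,30],[0,0,0,0,0,0,30],[0,0,0,0,0,0,30],[0,0,0,0,0,0,30]]]'
python3 -c "
from h import *
cv2.imwrite('pics/p1.png',capture('top')[100:280,300:500].repeat(3,0).repeat(3,1))
plan(529,-415,13,-2)"
```

```text
time_s: 5.9
eef_pos: [555.1, 0.7, 122.6]
ee_rot: [-0.0, 0.017, 1.0, -0.0]
force: [0.2, -0.1, -5.8]
grip_width: 0.458
grip_force: 61.6
time_s: 6.7
eef_pos: [541.9, -198.9, 122.5]
ee_rot: [-0.0, 0.017, 1.0, -0.0]
force: [-0.0, 0.4, -5.8]
grip_width: 0.46
grip_force: 61.6
time_s: 7.5
eef_pos: [529.6, -386.8, 122.2]
ee_rot: [-0.0, 0.018, 1.0, -0.0]
force: [-0.0, 1.0, -6.3]
grip_width: 0.459
grip_force: 61.7
time_s: 8.3
eef_pos: [530.5, -391.9, 122.6]
ee_rot: [0.0, 0.017, 1.0, -0.0]
force: [0.5, -0.1, -6.1]
grip_width: 0.46
grip_force: 61.7
t 8.35 pos [ 530.5 -391.9  122.6] tilt 0.0 turn units 0.0 shift units [ 0.03 -0.92  4.38] F [-0.05  0.37 -6.95] w 39.3 gf 61.7 j6 -2.35
```

View pics/p1.png

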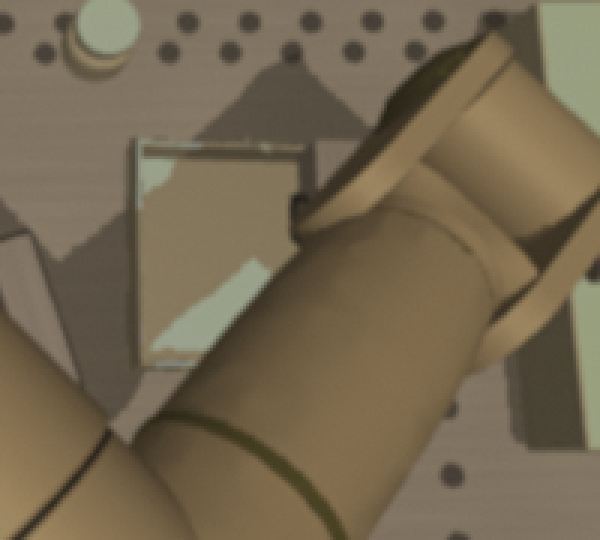

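The arm hides the bar from above, but the deep tray's corners at crop (133,140) and (130,368) stand where I measured them. I'll do the last y step and lower slowly.

```bash
python3 -m crank '[[[0,-0.5,0,0,0,0,30],[0,-0.42,0.3,0,0,0,30],[0,0,0.7,0,0,0,30],[0,0,0.8,0,0,0,30],[0,0,0.8,0,0,0,30],[0,0,0.7,0,0,0,30],[0,0,0.4,0,0,0,30],[0,0,0.2,0,0,0,30]]]'
python3 -m crank '[[[0,0,0.1,0,0,0,30],[0,0,0.1,0,0,0,30],[0,0,0.1,0,0,0,30],[0,0,0.08,0,0,0,30],[0,0,0.06,0,0,0,30],[0,0,0.04,0,0,0,30],[0,0,0,0,0,0,30],[0,0,0,0,0,0,30]]]'
python3 -c "from h import *;plan(529,-415,12.7,-2)"
```

```text
time_s: 9.15
eef_pos: [529.2, -415.4, 23.7]
ee_rot: [-0.001, 0.018, 1.0, 0.0]
force: [0.8, -0.4, -6.4]
grip_width: 0.456
grip_force: 61.8
time_s: 9.95
eef_pos: [529.7, -415.1, 13.7]
ee_rot: [0.0, 0.017, 1.0, -0.0]
force: [-3.5, 2.9, 1.9]
grip_width: 0.457
grip_force: 62.6
t 9.95 pos [ 529.7 -415.1   13.7] tilt 0.03 turn units 0.0 shift units [0.03 0.   0.04] F [-3.5   2.86  1.92] w 39.0 gf 62.6 j6 -2.37
```

```bash
python3 -m crank '[[[0,0,0,0,0,0,44],[0,0,0,0,0,0,50],[0,0,0,0,0,0,55],[0,0,0,0,0,0,55],[0,0,-0.3,0,0,0,55],[0,0,-0.7,0,0,0,55],[0,0,-1,0,0,0,55],[0,0,-1,0,0,0,55]]]'
python3 -m crank '[[[0,0,-1,0,0,0,55],[0,0,-0.2,0,0,0,55],[0,0,0,0,0,0,85],[0,0,0,0,0,0,85],[0,0,0,0,0,0,85],[0,0,0,0,0,0,85],[0,0,0,0,0,0,85],[0,0,0,0,0,0,85]]]'
python3 -c "from h import *;plan(475.7,-160.5,110,16.5)"
```

```text
time_s: 10.75
eef_pos: [529.6, -415.0, 89.4]
ee_rot: [0.0, 0.017, 1.0, -0.0]
force: [0.7, 0.1, 0.3]
grip_width: 0.641
grip_force: 0.0
time_s: 11.55
eef_pos: [529.6, -414.9, 117.8]
ee_rot: [-0.0, 0.017, 1.0, 0.0]
force: [0.4, 0.7, 1.5]
grip_width: 0.996
grip_force: 0.0
t 11.55 pos [ 529.6 -414.9  117.8] tilt 0.02 turn units -2.31 shift units [-0.82 10.37  0.31] F [0.43 0.71 1.45] w 85.1 gf 0.0 j6 -2.37
```

```bash
python3 -m crank '[[[0,0,0,0,0,-0.77,85],[0,0,0,0,0,-0.77,85],[0,0,0,0,0,-0.77,85],[-0.08,0.5,0,0,0,0,85],[-0.08,1,0,0,0,0,85],[-0.08,1,0,0,0,0,85],[-0.08,1,0,0,0,0,85],[-0.08,1,0,0,0,0,85]]]'
python3 -m crank '[[[-0.08,1,0,0,0,0,85],[-0.08,1,0,0,0,0,85],[-0.08,1,0,0,0,0,85],[-0.08,1,0,0,0,0,85],[-0.08,1,0,0,0,0,85],[-0.02,0.6,0,0,0,0,85],[0,0.27,0,0,0,0,85],[0,0,0,0,0,0,85]]]'
python3 -c "
from h import *
plan(475.7,-160.5,12.7,16.5)
im=capture('scene');cv2.imwrite('pics/s2.png',cv2.resize(im[100:300,30:330],None,fx=2.6,fy=2.6))"
```

```text
time_s: 12.35
eef_pos: [507.0, -303.3, 118.1]
ee_rot: [0.0, -0.143, 0.99, -0.0]
force: [0.2, 0.4, -0.7]
grip_width: 0.994
grip_force: 0.0
time_s: 13.15
eef_pos: [475.8, -160.5, 118.2]
ee_rot: [0.0, -0.144, 0.99, -0.0]
force: [0.1, 0.1, -0.5]
grip_width: 0.999
grip_force: 0.0
t 13.15 pos [ 475.8 -160.5  118.2] tilt 0.02 turn units 0.0 shift units [0.01 0.   4.22] F [ 0.08  0.1  -0.46] w 85.3 gf 0.0 j6 -2.42
```

View pics/s2.png

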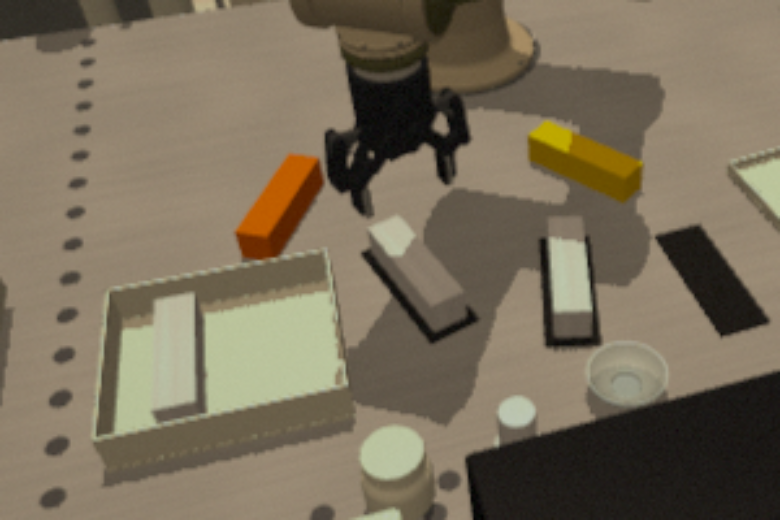

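Bar 1 lies flat in the deep tray, crop (178,355), with room beside it, and the gripper is over the next bar. I'll grip and lift it.

```bash
python3 -m crank '[[[0,0,0.5,0,0,0,85],[0,0,0.9,0,0,0,85],[0,0,0.9,0,0,0,85],[0,0,0.8,0,0,0,85],[0,0,0.7,0,0,0,85],[0,0,0.4,0,0,0,85],[0,0,0,0,0,0,60],[0,0,0,0,0,0,30]]]' 60
python3 -m crank '[[[0,0,0,0,0,0,30],[0,0,0,0,0,0,30],[0,0,0,0,0,0,30],[0,0,0,0,0,0,30],[0,0,-0.2,0,0,0,30],[0,0,-0.4,0,0,0,30],[0,0,-0.6,0,0,0,30],[0,0,-0.8,0,0,0,30]]]'
python3 -m crank '[[[0,0,-0.8,0,0,0,30],[0,0,-0.8,0,0,0,30],[0,0,-0.6,0,0,0,30],[0,0,-0.2,0,0,0,30],[0,0,0,0,0,0,30],[0,0,0,0,0,0,30],[0,0,0,0,0,0,30],[0,0,0,0,0,0,30]]]'
python3 -c "
from h import *
plan(485,329,110,5);capture('top')
plan(532.5,-319,110,-2)"
```

```text
time_s: 14.0
eef_pos: [475.9, -160.9, 13.2]
ee_rot: [0.0, -0.143, 0.99, -0.0]
force: [-0.9, 0.2, 0.4]
grip_width: 0.686
grip_force: 0.0
time_s: 14.8
eef_pos: [475.3, -160.3, 63.6]
ee_rot: [-0.001, -0.143, 0.99, 0.0]
force: [-0.2, -0.6, -2.1]
grip_width: 0.457
grip_force: 60.6
time_s: 15.6
eef_pos: [475.5, -160.4, 122.4]
ee_rot: [-0.0, -0.143, 0.99, 0.0]
force: [0.2, 0.0, -2.2]
grip_width: 0.46
grip_force: 60.7
t 15.6 pos [ 475.5 -160.4  122.4] tilt 0.07 turn units 1.44 shift units [-2.09 19.47  0.51] F [ 0.18  0.02 -2.18] w 39.3 gf 60.7 j6 -2.42
t 15.65 pos [ 475.5 -160.5  122.5] tilt 0.06 turn units 2.31 shift units [-2.5  -6.26  0.5 ] F [ 0.64  0.09 -2.67] w 38.8 gf 60.7 j6 -2.42
```

About 2.4 N, so it's hollow. It goes to the shallow tray, y = +48 slot.

```bash
python3 -m crank '[[[0,0,0,0,0,0.72,30],[0,0,0,0,0,0.72,30],[-0.09,0.5,0,0,0,0,30],[-0.09,1,0,0,0,0,30],[-0.09,1,0,0,0,0,30],[-0.09,1,0,0,0,0,30],[-0.09,1,0,0,0,0,30],[-0.09,1,0,0,0,0,30]]]'
python3 -m crank '[[[-0.09,1,0,0,0,0,30],[-0.09,1,0,0,0,0,30],[-0.09,1,0,0,0,0,30],[-0.09,1,0,0,0,0,30],[-0.09,1,0,0,0,0,30],[-0.09,1,0,0,0,0,30],[-0.09,1,0,0,0,0,30],[-0.09,1,0,0,0,0,30]]]'
python3 -m crank '[[[-0.09,1,0,0,0,0,30],[-0.09,1,0,0,0,0,30],[-0.09,1,0,0,0,0,30],[-0.09,1,0,0,0,0,30],[-0.09,1,0,0,0,0,30],[-0.09,1,0,0,0,0,30],[-0.09,1,0,0,0,0,30],[0,1,0,0,0,0,30]]]'
python3 -m crank '[[[0,0.8,0,0,0,0,30],[0,0.51,0,0,0,0,30],[0,0,0.6,0,0,0,30],[0,0,0.8,0,0,0,30],[0,0,0.8,0,0,0,30],[0,0,0.6,0,0,0,30],[0,0,0.3,0,0,0,30],[0,0,0,0,0,0,30]]]'
python3 -c "
from h import *
plan(477,425,12.7,5)"
```

```text
time_s: 16.45
eef_pos: [476.9, -20.6, 122.9]
ee_rot: [-0.0, -0.045, 0.999, 0.0]
force: [0.3, 0.2, -1.5]
grip_width: 0.457
grip_force: 60.8
time_s: 17.25
eef_pos: [477.2, 180.2, 122.9]
ee_rot: [-0.0, -0.045, 0.999, 0.0]
force: [-0.3, -0.9, -2.7]
grip_width: 0.456
grip_force: 60.8
time_s: 18.05
eef_pos: [475.4, 380.6, 122.7]
ee_rot: [-0.0, -0.045, 0.999, -0.0]
force: [0.0, -0.0, -3.0]
grip_width: 0.457
grip_force: 60.8
time_s: 18.85
eef_pos: [473.1, 411.5, 44.8]
ee_rot: [-0.001, -0.044, 0.999, -0.0]
force: [1.2, -0.1, -2.5]
grip_width: 0.46
grip_force: 60.8
t 18.85 pos [473.1 411.5  44.8] tilt 0.09 turn units -0.0 shift units [-0.21  0.53  1.28] F [ 1.22 -0.14 -2.46] w 39.3 gf 60.8 j6 -1.13
```

```bash
python3 -m crank '[[[-0.1,0.25,0,0,0,0,30],[-0.11,0.28,0,0,0,0,30],[0,0,0.3,0,0,0,30],[0,0,0.3,0,0,0,30],[0,0,0.2,0,0,0,30],[0,0,0.1,0,0,0,30],[0,0,0.1,0,0,0,30],[0,0,0.1,0,0,0,30]]]'
python3 -m crank '[[[0,0,0.06,0,0,0,30],[0,0,0.04,0,0,0,30],[0,0,0.04,0,0,0,30],[0,0,0.02,0,0,0,30],[0,0,0,0,0,0,30],[0,0,0,0,0,0,30],[0,0,0,0,0,0,30],[0,0,0,0,0,0,30]]]'
python3 -c "
from h import *
plan(477,425,12.7,5)"
```

```text
time_s: 19.65
eef_pos: [477.6, 425.3, 18.0]
ee_rot: [0.0, -0.043, 0.999, 0.0]
force: [1.7, 1.2, -2.6]
grip_width: 0.458
grip_force: 60.8
time_s: 20.45
eef_pos: [477.6, 425.3, 14.1]
ee_rot: [0.0, -0.043, 0.999, 0.0]
force: [-1.0, 0.2, -1.3]
grip_width: 0.456
grip_force: 60.8
t 20.45 pos [477.6 425.3  14.1] tilt 0.01 turn units -0.0 shift units [ 0.02 -0.01  0.06] F [-0.97  0.22 -1.32] w 39.0 gf 60.8 j6 -1.11
```

```bash
python3 -m crank '[[[0,0,0.03,0,0,0,30],[0,0,0.02,0,0,0,30],[0,0,0,0,0,0,30],[0,0,0,0,0,0,30],[0,0,0,0,0,0,44],[0,0,0,0,0,0,50],[0,0,0,0,0,0,55],[0,0,0,0,0,0,55]]]'
python3 -m crank '[[[0,0,-0.3,0,0,0,55],[0,0,-0.7,0,0,0,55],[0,0,-1,0,0,0,55],[0,0,-1,0,0,0,55],[0,0,-1,0,0,0,55],[0,0,-0.2,0,0,0,85],[0,0,0,0,0,0,85],[0,0,0,0,0,0,85]]]'
python3 -c "from h import *;plan(533.4,-0.5,110,-14.7)"
```

```text
time_s: 21.25
eef_pos: [477.6, 425.3, 12.7]
ee_rot: [-0.0, -0.043, 0.999, 0.0]
force: [-0.0, -0.1, -0.4]
grip_width: 0.641
grip_force: 0.0
time_s: 22.05
eef_pos: [477.1, 425.0, 116.5]
ee_rot: [-0.001, -0.043, 0.999, -0.0]
force: [0.0, 0.3, -0.1]
grip_width: 0.992
grip_force: 0.0
t 22.05 pos [477.1 425.  116.5] tilt 0.12 turn units 2.46 shift units [ -6.5  -15.89   0.26] F [ 0.    0.29 -0.09] w 84.7 gf 0.0 j6 -1.11
```

```bash
python3 -m crank '[[[0,0,0,0,0,0.82,85],[0,0,0,0,0,0.82,85],[0,0,0,0,0,0.82,85],[-0.2,-0.5,0,0,0,0,85],[-0.4,-1,0,0,0,0,85],[-0.4,-1,0,0,0,0,85],[-0.4,-1,0,0,0,0,85],[-0.4,-1,0,0,0,0,85]]]'
python3 -m crank '[[[-0.4,-1,0,0,0,0,85],[-0.4,-1,0,0,0,0,85],[-0.4,-1,0,0,0,0,85],[-0.4,-1,0,0,0,0,85],[-0.4,-1,0,0,0,0,85],[-0.4,-1,0,0,0,0,85],[-0.4,-1,0,0,0,0,85],[-0.4,-1,0,0,0,0,85]]]'
python3 -m crank '[[[-0.4,-1,0,0,0,0,85],[-0.4,-1,0,0,0,0,85],[-0.4,-0.9,0,0,0,0,85],[-0.3,-0.49,0,0,0,0,85],[0,0,0,0,0,0,85],[0,0,0,0,0,0,85],[0,0,0,0,0,0,85],[0,0,0,0,0,0,85]]]'
python3 -c "
from h import *
plan(533.4,-0.5,12.7,-14.7)
a=cv2.resize(capture('scene')[110:290,50:420],None,fx=2.1,fy=2.1);cv2.imwrite('pics/s3.png',a)"
```

```text
time_s: 22.85
eef_pos: [492.1, 303.0, 116.9]
ee_rot: [-0.001, 0.126, 0.992, -0.0]
force: [0.4, -1.0, 0.1]
grip_width: 0.997
grip_force: 0.0
time_s: 23.65
eef_pos: [518.3, 89.4, 117.0]
ee_rot: [-0.001, 0.126, 0.992, -0.0]
force: [0.5, 0.4, 0.6]
grip_width: 1.0
grip_force: 0.0
time_s: 24.45
eef_pos: [533.6, 0.7, 117.8]
ee_rot: [-0.0, 0.127, 0.992, 0.0]
force: [1.5, -0.4, -0.2]
grip_width: 0.995
grip_force: 0.0
t 24.45 pos [533.6   0.7 117.8] tilt 0.01 turn units 0.01 shift units [-0.   -0.05  4.2 ] F [ 1.46 -0.38 -0.21] w 85.0 gf 0.0 j6 -1.53
```

View pics/s3.png

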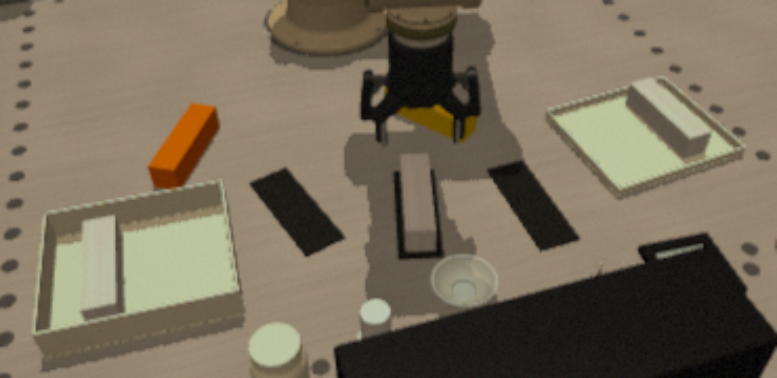

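The second bar lies in the shallow tray, crop (668,115), and the first is in the deep tray at (98,265). The last bar is under the gripper at (417,205).

```bash
python3 -m crank '[[[0,-0.05,0.5,0,0,0,85],[0,0,0.9,0,0,0,85],[0,0,0.9,0,0,0,85],[0,0,0.8,0,0,0,85],[0,0,0.7,0,0,0,85],[0,0,0.4,0,0,0,85],[0,0,0,0,0,0,60],[0,0,0,0,0,0,30]]]' 60
python3 -m crank '[[[0,0,0,0,0,0,30],[0,0,0,0,0,0,30],[0,0,0,0,0,0,30],[0,0,0,0,0,0,30],[0,0,-0.2,0,0,0,30],[0,0,-0.4,0,0,0,30],[0,0,-0.6,0,0,0,30],[0,0,-0.8,0,0,0,30]]]'
python3 -m crank '[[[0,0,-0.8,0,0,0,30],[0,0,-0.8,0,0,0,30],[0,0,-0.6,0,0,0,30],[0,0,-0.2,0,0,0,30],[0,0,0,0,0,0,30],[0,0,0,0,0,0,30],[0,0,0,0,0,0,30],[0,0,0,0,0,0,30]]]'
python3 -c "
from h import *
plan(485,329,110,5);capture('top')
plan(532.5,-319,110,-2)"
```

```text
time_s: 25.3
eef_pos: [533.7, -1.4, 13.1]
ee_rot: [0.0, 0.128, 0.992, -0.0]
force: [0.4, -0.3, 0.5]
grip_width: 0.685
grip_force: 0.0
time_s: 26.1
eef_pos: [532.7, -1.2, 63.0]
ee_rot: [-0.001, 0.128, 0.992, 0.0]
force: [0.5, 0.1, -5.2]
grip_width: 0.456
grip_force: 61.5
time_s: 26.9
eef_pos: [533.2, -1.4, 122.1]
ee_rot: [-0.001, 0.128, 0.992, 0.0]
force: [0.4, 0.1, -5.7]
grip_width: 0.457
grip_force: 61.8
t 26.9 pos [533.2  -1.4 122.1] tilt 0.07 turn units -2.46 shift units [ 0.77 13.33  0.49] F [ 0.43  0.12 -5.72] w 39.1 gf 61.8 j6 -1.54
t 26.95 pos [533.3  -1.4 122.2] tilt 0.06 turn units -1.59 shift units [ -0.41 -12.7    0.49] F [ 0.62  0.47 -6.31] w 39.0 gf 61.8 j6 -1.54
```

About 6 N, so it's solid. It goes to the deep tray, y = +48 slot.

```bash
python3 -m crank '[[[0,0,0,0,0,-0.8,30],[0,0,0,0,0,-0.79,30],[-0.03,-0.5,0,0,0,0,30],[-0.03,-1,0,0,0,0,30],[-0.03,-1,0,0,0,0,30],[-0.03,-1,0,0,0,0,30],[-0.03,-1,0,0,0,0,30],[-0.03,-1,0,0,0,0,30]]]'
python3 -m crank '[[[-0.03,-1,0,0,0,0,30],[-0.03,-1,0,0,0,0,30],[-0.03,-1,0,0,0,0,30],[-0.03,-1,0,0,0,0,30],[-0.03,-1,0,0,0,0,30],[-0.03,-1,0,0,0,0,30],[-0.03,-0.8,0,0,0,0,30],[0,-0.4,0,0,0,0,30]]]'
python3 -m crank '[[[0,0,0,0,0,0,30],[0,0,0,0,0,0,30],[0,0,0,0,0,0,30],[0,0,0,0,0,0,30],[0,0,0,0,0,0,30],[0,0,0,0,0,0,30],[0,0,0,0,0,0,30],[0,0,0,0,0,0,30]]]'
python3 -c "
from h import *
plan(532.5,-319,12.7,-2)"
```

```text
time_s: 27.75
eef_pos: [532.9, -140.8, 122.6]
ee_rot: [-0.0, 0.019, 1.0, -0.0]
force: [0.4, -0.3, -6.0]
grip_width: 0.458
grip_force: 61.7
time_s: 28.55
eef_pos: [531.5, -321.3, 122.3]
ee_rot: [-0.0, 0.019, 1.0, -0.0]
force: [0.0, -0.9, -7.0]
grip_width: 0.46
grip_force: 61.8
time_s: 29.35
eef_pos: [532.2, -319.0, 122.8]
ee_rot: [0.0, 0.017, 1.0, -0.0]
force: [-0.1, 0.9, -5.6]
grip_width: 0.456
grip_force: 61.8
t 29.35 pos [ 532.2 -319.   122.8] tilt 0.0 turn units 0.0 shift units [-0.01  0.    4.4 ] F [-0.09  0.88 -5.59] w 38.9 gf 61.8 j6 -2.26
```

```bash
python3 -m crank '[[[0,0,0.3,0,0,0,30],[0,0,0.7,0,0,0,30],[0,0,0.8,0,0,0,30],[0,0,0.8,0,0,0,30],[0,0,0.7,0,0,0,30],[0,0,0.4,0,0,0,30],[0,0,0.2,0,0,0,30],[0,0,0.1,0,0,0,30]]]'
python3 -m crank '[[[0,0,0.1,0,0,0,30],[0,0,0.1,0,0,0,30],[0,0,0.06,0,0,0,30],[0,0,0.05,0,0,0,30],[0,0,0.04,0,0,0,30],[0,0,0.03,0,0,0,30],[0,0,0,0,0,0,30],[0,0,0,0,0,0,30]]]'
python3 -c "from h import *;plan(532.5,-319,12.7,-2)"
```

```text
time_s: 30.15
eef_pos: [532.3, -319.2, 22.7]
ee_rot: [0.0, 0.017, 1.0, -0.0]
force: [-0.5, -0.1, -5.9]
grip_width: 0.458
grip_force: 61.7
time_s: 30.95
eef_pos: [532.2, -319.2, 13.9]
ee_rot: [0.0, 0.017, 1.0, -0.0]
force: [-3.5, 2.4, 2.8]
grip_width: 0.459
grip_force: 62.7
t 30.95 pos [ 532.2 -319.2   13.9] tilt 0.02 turn units 0.0 shift units [-0.01  0.01  0.05] F [-3.54  2.45  2.79] w 39.2 gf 62.7 j6 -2.26
```

Contact at the expected height, so I'll release, lift and back off to check.

```bash
python3 -m crank '[[[0,0,0,0,0,0,44],[0,0,0,0,0,0,50],[0,0,0,0,0,0,55],[0,0,0,0,0,0,55],[0,0,-0.3,0,0,0,55],[0,0,-0.7,0,0,0,55],[0,0,-1,0,0,0,55],[0,0,-1,0,0,0,55]]]'
python3 -m crank '[[[0,0,-1,0,0,0,55],[0,0,-1,0,0,0,55],[0,0.5,-0.5,0,0,0,55],[0,1,0,0,0,0,55],[0,1,0,0,0,0,55],[0,1,0,0,0,0,55],[0,1,0,0,0,0,55],[0,1,0,0,0,0,55]]]'
python3 -m crank '[[[0.7,1,0,0,0,0,55],[1,1,0,0,0,0,55],[1,1,0,0,0,0,55],[1,1,0,0,0,0,55],[1,1,0,0,0,0,55],[0.5,0.5,0,0,0,0,55],[0,0,0,0,0,0,55],[0,0,0,0,0,0,55]]]'
python3 - <<'E'
from h import *
im=capture('top');sc=capture('scene')
cv2.imwrite('pics/f.png',np.vstack([cv2.resize(im[90:290],None,fx=1.5,fy=1.5),cv2.resize(sc[120:290],(768,255))]))
old=cv2.imread('pics/top0.png');print(sense()['time_s'])
E
```

```text
time_s: 31.75
eef_pos: [532.2, -319.1, 89.6]
ee_rot: [0.0, 0.017, 1.0, -0.0]
force: [0.5, -1.0, 0.3]
grip_width: 0.644
grip_force: 0.0
time_s: 32.55
eef_pos: [536.6, -179.7, 150.6]
ee_rot: [-0.0, 0.017, 1.0, 0.0]
force: [-0.3, 0.7, -0.6]
grip_width: 0.646
grip_force: 0.0
time_s: 33.35
eef_pos: [412.1, -39.7, 151.0]
ee_rot: [0.0, 0.017, 1.0, -0.0]
force: [-1.5, 0.0, -0.1]
grip_width: 0.646
grip_force: 0.0
33.45
```

View pics/f.png

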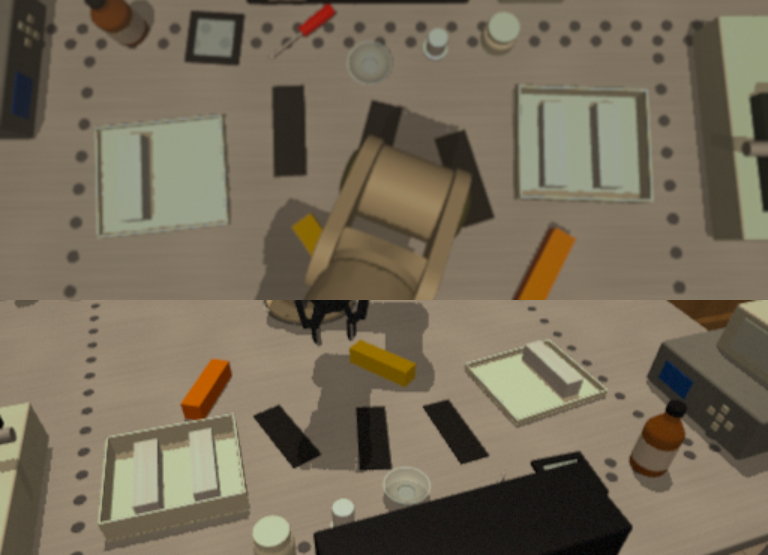

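The deep tray holds two flat bars at (555,143) and (608,143), clear of the walls. The shallow tray holds one at (130,176), and the bystanders haven't moved.

```bash
python3 -c "from rig import *;print(finish_job())"
```

```text
the job is handed in; nothing more can be done
None
```

Job handed in at 33.5 s: the two solid bars (about 6 N each) lie flat in the deep tray, the one hollow bar (about 2.4 N) lies flat in the shallow tray, and the final pictures show nothing else on the bench moved.

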